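Bleed the dust extractor and hold its flap open

TASK

The bench dust extractor has to be looked into. With its flap still shut, pull the wide mushroom-shaped bleed cap on its side deck straight up to its stop and leave it up; the slim cap beside it stays pushed in. Then lift the flap, which has a bar handle, and hold it open at 45 degrees, give or take 5: it falls shut if let go, so finish while still holding it there with the gripper, keeping still, and leave all the loose things lying where they are.

Things in the scene. Friction and masses are not known exactly. Their poses are not given: they have to be found in the camera images.
- extractor: Bench dust extractor, fixed to the table: grey sheet-metal housing 240 (x) x 260 (y) x 120 high, with a lower side deck on its -y side, 240 (x) x 150 (y) x 70 high, reaching from y = -130 to -280. Origin at table level under the centre of the housing (not of the deck). Own x points away from its vented front to its hinge side (roughly away from the robot), own y along the hinge line, z up. Its place and yaw (up to 0.25 rad) vary. The hinge axis is at x = +110, z = 122.
- flap_hinge (a point): Middle of the flap's hinge line (parallel to the extractor's y), at the far top edge of the housing; it does not move.
- flap_handle (a point): Centre of the flap's handle: a round steel bar of 12 mm diameter, 118 long, parallel to the hinge, on two posts 110 apart (10 mm thick); bar centre 45 above the flap's top. With the flap shut it lies 180 nearer the vented front than the hinge line and 51 above it; it turns about the hinge line with the flap. The bar can turn between fingers that pinch it.
- flap (a joint): Hinged aluminium flap on top of the housing, 234 x 256 x 6, about 0.3 to 0.65 kg. Angle in rad: 0 shut (level), grows as the front edge (nearest the robot) is lifted; stop at 1.35. Falls shut whenever let go; nothing stays it. 45 degrees = 0.785.
- bleed_cap_centre (a point): Centre of the head of the bleed cap: the WIDE, mushroom-shaped black push-on cap on the side deck; head 42 diameter and 20 thick on a 24 mm neck; when pushed in its top is 114 above the table and this point 104. It is one of two black caps standing 90 apart on the deck, one at x = -75 (nearer the vented front), the other at x = +15 in the extractor frame, both 210 to the -y side of the extractor's origin; which cap stands where varies.
- bleed_cap (a joint): How far the bleed cap is pulled up, m: 0 to 0.002 pushed in at the start, 0.018 at its stop (it stays captive). A tight fit, about 5 N to move it straight up; it stays where it is left.
- drain_cap_centre (a point): Point on the axis of the drain cap, 106 above the table: the SLIM black cap, a plain 22 mm cylinder 42 tall, on the same deck. To be left pushed in.
- drain_cap (a joint): How far the drain cap is pulled up, m: 0 to 0.002 at the start; same fit and travel as the bleed cap.
- brush: Hand brush lying before the extractor's front; loose, not part of the job. Origin at its underside.
- screwdriver: Screwdriver lying on the table on the extractor's +y side; loose, not part of the job. Origin at its underside.
- wrench: Wrench lying farther out on the +y side; loose, not part of the job. Origin at its underside.
- jar: Small white jar, 60 diameter, 80 high, on the table on the +y side; loose, not part of the job. Origin at its underside.
- discs: Stack of grinding discs, 115 diameter, 26 high, on the table beyond the side deck; loose, not part of the job. Origin at its underside.
- can: Can, 54 diameter, 110 high, on the table on the -y side of the deck; loose, not part of the job. Origin at its underside.
- collar: Steel shaft collar, 36 outside, 14 high, lying on the side deck about 75 beyond the farther cap; loose, not part of the job. Origin at its underside.

How it is judged:
By the outcome, as a careful person would: the job done as asked, in the order asked, and still so for the second after the job is handed in, while the arm keeps its last pose, push and grip.
It also fails if it takes over 48 s, if anything falls off the work surface, if the arm or the gripper's body presses on something with over 40 N, if the wrist force passes 120 N, or if a joint passes its speed limit or range.

ROBOT

A 6-joint arm with a two-finger parallel gripper is mounted at the origin on the work surface. World frame = base frame: x ahead of the robot, y to its left, z up, the work surface at z = 0. Lengths are in m, angles in rad, forces in N, time in s.
With the tool pointing down it reaches from about 0.35 to 0.975 m from the base axis. Payload 4.9 kg.
Tool frame: the origin (TCP) lies between the finger pads; the fingertips stand 17 mm ahead of it and the grasp point (between the pads) lies 2 mm behind it; z points along the fingers, y is the line along which they close (so a half turn about z gives the same grasp; the last joint's range is limited). The gripper opens to 85 mm and grips with 20 to 120 N. Pads are 22 mm wide; open, the fingers measure 114 mm over their backs; the gripper's body (76 mm by 85 mm) begins 54 mm behind the grasp point. The pads swing forward as they close: fully open they stand 13 mm farther back than shut.
Start: joints at [-1.319, 0.053, 1.613, -0, 1.476, -0.119], TCP at [0.226, -0.583, 0.248] pointing down, gripper open.
Joint ranges: [-3.01, 3.01], [-1.01, 2.22], [0.06, 2.58], [-1.02, 4.17], [0.09, 2.62], [-3.14, 3.14]. Speed limits (rad/s): [2.57, 2.57, 3.14, 3.14, 3.14, 3.14].

INTERFACE

Orientations are given as a unit quaternion [x, y, z, w].
In Python, from bench import * gives the robot as it stands.
- The arm moves only by the tool play_rows, never from a script. Its argument "deltas" is a list that holds one entry, the list of rows, each a list of 4 numbers: the shift along the tool's x, y, z in mm, then the turn about the tool's z in rad. In form: [[[tx, ty, tz, yaw], ...]]. A call has 1 to 12 rows; each row is the pose to reach, as a shift and turn from the pose commanded when the call began, along the tool's axes at that moment; what a row does not reach only later rows make up. A row lasts 1/12 s, in which the tool goes at most 41.7 mm and 7.16 degrees, less where a joint would pass 70% of its speed; a pose out of reach is approached as far as the arm can. A call with a gripper value outside its range is refused whole. "gripper" is the opening in per cent of the stroke, from 0 (shut) to 100 (fully open), set as the call begins (left out, the last holds). The fingers move at their own pace and stop on an object; "grip_force" is the grip in N (left out, the last holds). Time passes only in rows, so rows that repeat a pose let the fingers close. It gives the time, the measured TCP pose, the force, the opening and the grip force at its end, in the units of the state.
- observe(): the state, without advancing time (a new reading comes with each control period).
- snapshot(name): name is "scene" or "top"; returns a dict with "image" (420x560x3 uint8, red, green, blue), "fovy" (degrees; the focal length in pixels is half the picture's height over the tangent of half this angle, whatever the lens; pixels are square), "cx", "cy" (the principal point, pixels), "pose" (4x4, takes a point from camera to world coordinates). Camera axes: x right, y down, z forward; pixel columns grow to the right and rows downward; lengths in m; the calibration is good to about 2 mm. A picture is of the moment at which its call begins. There is no depth.
- job_done(): hands the job in; it is judged then, once.
The state is a dict: "t": time; "q": joint angles; "qvel": joint speeds; "tau": joint torques, N m; "tcp_pos": TCP position; "tcp_rot": TCP orientation; "force": force on the tool from outside, world axes, zero at the start; "ft_torque": the same for the moment, N m; "width": finger opening in m; "grasp_force": force on a finger pad.
Only numpy, scipy, OpenCV 4.12 (cv2) and the standard library are available. Lean on these libraries where they do the work, as an engineer would, in place of code of your own. Each camera call takes 0.05 s, during which the arm holds its last target. There are 200 camera calls.

## Working session

There is one attempt and no reset: what is moved stays moved. The work goes in short steps, Python scripts to look and compute and a tool call to move; the robot and the scene stay as the last step left them, time stands still between calls to the robot, and variables do not carry over. Pictures are saved under pics/ and viewed, at most 10 in all, crops included, and the job is handed in when it is done.

Besides the shell and the picture viewer there is one more tool, called after "Emit:" as name(argument=value, ...), one argument or row to a line, values as JSON. play_rows: Moves the arm, as the interface text tells. Its arguments: {"type":"object","properties":{"deltas":{"type":"array"},"gripper":{"type":"number"},"grip_force":{"type":"number"}},"required":["deltas"]}

```bash
mkdir -p pics
cat > h.py <<'E'
from bench import *
import numpy as np, cv2
def cam(s):
    f=s["image"].shape[0]/2/np.tan(np.radians(s["fovy"])/2); return f
def ray(s,u,v):
    f=cam(s);P=np.array(s["pose"]);d=P[:3,:3]@np.array([(u-s["cx"])/f,(v-s["cy"])/f,1]);return P[:3,3],d
def onz(s,u,v,z):
    o,d=ray(s,u,v);return o+d*(z-o[2])/d[2]
def proj(s,p):
    P=np.array(s["pose"]);c=P[:3,:3].T@(np.array(p)-P[:3,3]);f=cam(s);return c[0]/c[2]*f+s["cx"],c[1]/c[2]*f+s["cy"]
E
python3 - <<'E'
from h import *
import pickle
d={n:snapshot(n) for n in("scene","top")}
pickle.dump(d,open("s0.pkl","wb"))
for n,s in d.items():
    cv2.imwrite(f"pics/{n}0.png",s["image"][:,:,::-1]); print(n,s["fovy"],s["cx"],s["cy"],np.round(s["pose"],3).tolist())
o=observe();print(o)
E
```

```text
scene 53.43267776462185 283.5887659986636 207.07056460405275 [[0.604, 0.47, -0.644, 1.236], [0.797, -0.352, 0.491, -0.426], [0.004, -0.809, -0.587, 0.738], [0.0, 0.0, 0.0, 1.0]]
top 55.974276127957665 278.43225960548637 210.18652303147277 [[-0.017, -0.989, 0.145, 0.403], [-1.0, 0.016, -0.007, 0.059], [0.004, -0.145, -0.989, 1.214], [0.0, 0.0, 0.0, 1.0]]
{'t': 0.1, 'q': array([-1.31898453e+00,  5.33085637e-02,  1.61418106e+00,  3.93637669e-06,
        1.47598304e+00, -1.18994458e-01]), 'qvel': array([ 0.00068168, -0.00162501, -0.00563837,  0.00085755,  0.00036432,
        0.00048648]), 'tau': array([ 1.01569665e-03, -3.94903922e+01, -3.71362138e+01, -8.71531847e-05,
        3.90078189e-03,  2.17954550e-06]), 'tcp_pos': array([ 0.22634909, -0.58199617,  0.24716038]), 'tcp_rot': array([ 9.82861617e-01,  1.84342502e-01, -6.04237224e-05, -9.38062519e-04]), 'force': array([-0.37513486,  0.85689281,  0.34928229]), 'ft_torque': array([-0.03157584,  0.02103351,  0.00628899]), 'grasp_force': 0.0, 'width': 0.08550178474367748}
```

View pics/scene0.png

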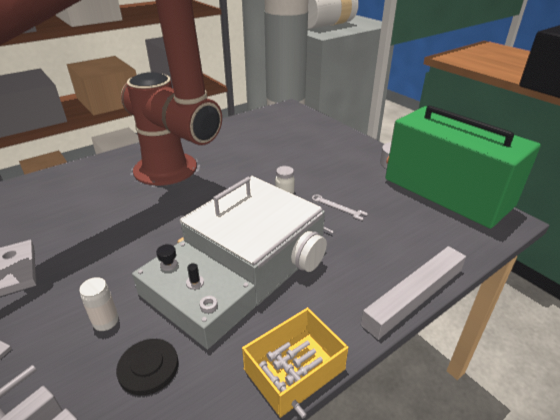

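View pics/top0.png

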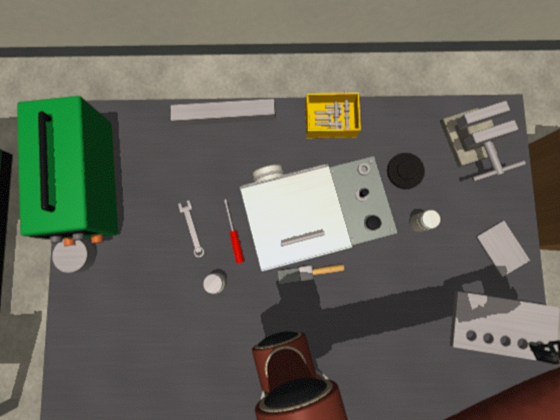

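The scene view shows the wide cap at about (167,254), the slim cap at (194,272) and the handle at (233,195). In the top view these are at (373,223), (363,193) and (302,239), so the wide cap is the one nearer the front. Next I'll measure by colour masks.

Run:
```python
from h import *
import pickle
d=pickle.load(open("s0.pkl","rb"));t=d["top"];s=d["scene"]
I=t["image"].astype(int);g=I.min(2)
m=((g>195)).astype(np.uint8);m[:, :235]=0;m[:,360:]=0;m[:160]=0;m[280:]=0
m=cv2.morphologyEx(m,cv2.MORPH_CLOSE,np.ones((25,25)))
c=max(cv2.findContours(m,0,2)[0],key=cv2.contourArea)
r=cv2.minAreaRect(c);B=cv2.boxPoints(r)
W=[onz(t,*p,0.125) for p in B];print("flap px",B.round(1).tolist());print(np.round(W,3).tolist(),[np.linalg.norm(W[i]-W[i-1]).round(3) for i in range(4)])
k=np.zeros_like(m);
def blob(img,mask,x0,x1,y0,y1):
    k=np.zeros(mask.shape,np.uint8);k[y0:y1,x0:x1]=mask[y0:y1,x0:x1]
    n,l,st,ce=cv2.connectedComponentsWithStats(k);i=1+st[1:,4].argmax();return st[i],ce[i],(l==i)
dark=(I.max(2)<60).astype(np.uint8)
for n,z,b in(("bleed",.112,(358,388,210,236)),("drain",.126,(352,374,182,204))):
    st,ce,_=blob(I,dark,*b);print(n,st,ce,onz(t,*ce,z).round(4))
hb=(g<185).astype(np.uint8);st,ce,l=blob(I,hb,278,326,229,248)
ys,xs=np.nonzero(l);rr=cv2.minAreaRect(np.c_[xs,ys].astype(np.float32));print("bar",st,ce,onz(t,*ce,.173).round(4),rr)
J=s["image"].astype(int);dk=(J.max(2)<60).astype(np.uint8)
for n,z,b in(("bleed",.105,(150,182,240,266)),("drain",.11,(186,203,262,284))):
    st,ce,_=blob(J,dk,*b);print("scene",n,st,ce,onz(s,*ce,z).round(4))
cv2.imwrite("pics/c1.png",np.hstack([cv2.resize(t["image"][150:290,230:410,::-1],None,fx=2.2,fy=3.5,interpolation=2),cv2.resize(s["image"][160:340,130:330,::-1],(390,490),interpolation=2)]))
```

```text
flap px [[236.6999969482422, 174.5], [326.70001220703125, 151.39999389648438], [353.5, 255.6999969482422], [263.6000061035156, 278.8999938964844]]
[[0.666, 0.168, 0.125], [0.73, -0.089, 0.125], [0.433, -0.152, 0.125], [0.375, 0.095, 0.125]] [np.float64(0.3), np.float64(0.264), np.float64(0.303), np.float64(0.254)]
bleed [366 216  15  14 164] [372.75609756 222.22560976] [ 0.5261 -0.2126  0.112 ]
drain [360 189   8   8  51] [363.37254902 192.35294118] [ 0.6092 -0.1872  0.126 ]
bar [281 229  44  18 279] [301.97491039 237.1827957 ] [ 0.4827 -0.0087  0.173 ] ((301.897705078125, 237.21115112304688), (6.871318340301514, 44.38363265991211), 75.25643920898438)
scene bleed [157 245  19  20 288] [166.05902778 253.78125   ] [ 0.5268 -0.2149  0.105 ]
scene drain [188 264  11  19 157] [193.15286624 272.92356688] [ 0.6219 -0.1962  0.11  ]
```

View pics/c1.png

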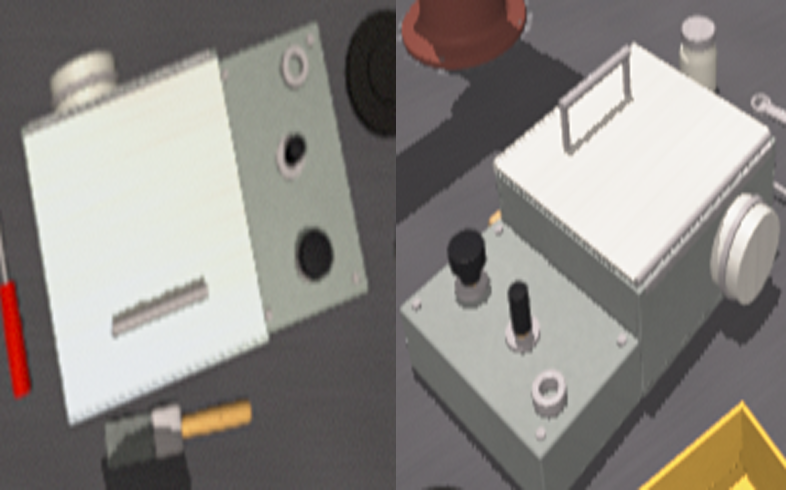

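Emit:
play_rows(
  deltas=[
    [[30,-17,3,0.02],[68,-39,5,0.04],[105,-60,8,0.06],[142,-81,10,0.08],[178,-101,13,0.1],[214,-122,15,0.12],[250,-142,18,0.13],[286,-162,20,0.13],[322,-183,23,0.13],[355,-202,25,0.13],[388,-221,27,0.13],[413,-235,27,0.13]],
  ],
  gripper=100,
)

```text
t: 1.1
tcp_pos: [0.5271, -0.2108, 0.2203]
tcp_rot: [0.993, 0.121, -0.0, -0.001]
force: [0.2, -0.5, -0.5]
width: 0.0854
grasp_force: 0.0
```

Emit:
play_rows(
  deltas=[
    [[0,0,0,0],[0,0,0,0]],
  ],
)

```text
t: 1.27
tcp_pos: [0.5265, -0.2126, 0.2207]
tcp_rot: [0.993, 0.122, -0.001, -0.0]
force: [-1.1, -0.8, -0.1]
width: 0.0853
grasp_force: 0.0
```

```bash
cat > look.py <<'E'
from h import *
import sys
from scipy.spatial.transform import Rotation as R
o=observe();M=R.from_quat(o["tcp_rot"]).as_matrix();p=np.array(o["tcp_pos"])
print(o["t"],p.round(4),"ydir",np.arctan2(M[1,1],M[0,1]).round(3),"F",np.round(o["force"],1),"w",round(o["width"],4),"gf",o["grasp_force"],"q",np.round(o["q"],2))
for a in sys.argv[1:]:
    g=np.array(eval(a));print(a,"tool mm",(M.T@(g-p)*1000).round(1))
E
python3 look.py "[.526,-.2135,.102]"
python3 - <<'E'
from h import *
s=snapshot("scene");t=snapshot("top")
cv2.imwrite("pics/c2.png",np.hstack([cv2.resize(s["image"][140:340,80:300,::-1],(440,400)),cv2.resize(t["image"][150:300,290:425,::-1],(360,400))]))
E
```

```text
1.2667 [ 0.5265 -0.2126  0.2207] ydir -1.327 F [-1.1 -0.8 -0.1] w 0.0853 gf 0.0 q [-0.51 -0.06  1.78 -0.    1.43  0.81]
[.526,-.2135,.102] tool mm [ -0.6   0.8 118.7]
```

View pics/c2.png

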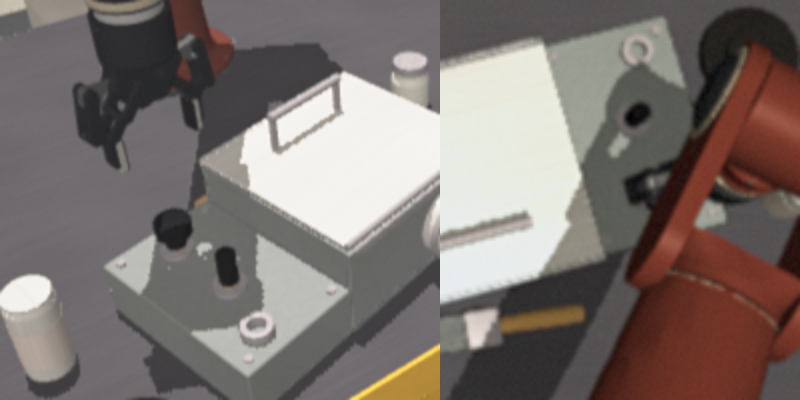

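The gripper hangs above the wide cap (crop ~(172,230)), with the fingers either side along the extractor's y and clear of the flap and the slim cap. Descending now.

Emit:
play_rows(
  deltas=[
    [[0,1,15,0],[0,1,30,0],[0,1,48,0],[0,1,66,0],[0,1,82,0],[0,1,96,0],[0,1,106,0],[0,1,112,0],[0,1,116,0],[0,1,117,0],[0,1,117,0],[0,1,117,0]],
  ],
)

```text
t: 2.37
tcp_pos: [0.5271, -0.2151, 0.1052]
tcp_rot: [0.993, 0.12, 0.001, 0.0]
force: [0.7, 0.4, 1.1]
width: 0.0854
grasp_force: 0.0
```

Emit:
play_rows(
  deltas=[
    [[0,0,0,0],[0,0,0,0],[0,0,0,0],[0,0,0,0],[0,0,0,0],[0,0,0,0],[0,0,0,0],[0,0,0,0],[0,0,0,0],[0,0,0,0]],
  ],
  gripper=0,
  grip_force=35,
)

```text
t: 3.2
tcp_pos: [0.5266, -0.2142, 0.1046]
tcp_rot: [0.993, 0.12, 0.0, -0.001]
force: [-0.8, 5.5, 4.0]
width: 0.0411
grasp_force: 35.9
```

Width is 41 mm, which matches the head. Now I'll pull straight up.

Emit:
play_rows(
  deltas=[
    [[0,0,-2,0],[0,0,-4,0],[0,0,-6,0],[0,0,-8,0],[0,0,-10,0],[0,0,-12,0],[0,0,-13,0],[0,0,-14,0],[0,0,-15,0],[0,0,-15,0]],
  ],
)

```text
t: 4.03
tcp_pos: [0.5265, -0.2143, 0.1186]
tcp_rot: [0.993, 0.12, 0.0, -0.001]
force: [2.7, 4.5, -4.1]
width: 0.0408
grasp_force: 36.1
```

Emit:
play_rows(
  deltas=[
    [[0,0,-1,0],[0,0,-2,0],[0,0,-3,0],[0,0,-4,0],[0,0,-4,0],[0,0,-4,0]],
  ],
)

```text
t: 4.53
tcp_pos: [0.5264, -0.2142, 0.1217]
tcp_rot: [0.993, 0.12, 0.0, -0.001]
force: [5.4, 2.7, -8.7]
width: 0.0408
grasp_force: 37.3
```

Emit:
play_rows(
  deltas=[
    [[0,0,-1,0],[0,0,-2,0],[0,0,-2,0],[0,0,-2,0]],
  ],
)

```text
t: 4.87
tcp_pos: [0.5263, -0.2142, 0.1218]
tcp_rot: [0.993, 0.12, 0.0, -0.0]
force: [9.0, -0.3, -17.4]
width: 0.0401
grasp_force: 38.2
```

```bash
python3 look.py
```

```text
4.8667 [ 0.5263 -0.2142  0.1218] ydir -1.33 F [  9.   -0.3 -17.4] w 0.0401 gf 38.24896216392517 q [-0.52  0.03  1.86  0.    1.26  0.81]
```

The pull force rose with no further motion, so the cap is at its stop. I'll relax, open and rise.

Emit:
play_rows(
  deltas=[
    [[0,0,1,0],[0,0,1,0]],
  ],
)

```text
t: 5.03
tcp_pos: [0.5264, -0.2142, 0.1217]
tcp_rot: [0.993, 0.12, 0.0, -0.001]
force: [6.9, 1.8, -12.8]
width: 0.0407
grasp_force: 38.9
```

Emit:
play_rows(
  deltas=[
    [[0,0,0,0],[0,0,0,0],[0,0,0,0],[0,0,0,0],[0,0,0,0],[0,0,0,0],[0,0,0,0],[0,0,0,0],[0,0,0,0],[0,0,0,0],[0,0,0,0]],
  ],
  gripper=100,
)

```text
t: 5.95
tcp_pos: [0.5265, -0.2148, 0.1243]
tcp_rot: [0.993, 0.12, -0.0, 0.0]
force: [-0.9, -0.4, 1.3]
width: 0.0852
grasp_force: 0.0
```

Emit:
play_rows(
  deltas=[
    [[0,0,-8,0],[0,0,-20,0],[0,0,-35,0],[0,0,-52,0],[0,0,-70,0],[0,0,-88,0],[0,0,-104,0],[0,0,-118,0],[0,0,-126,0],[0,0,-128,0],[0,0,-128,0]],
  ],
)

```text
t: 6.87
tcp_pos: [0.5267, -0.2149, 0.2532]
tcp_rot: [0.993, 0.12, 0.001, 0.0]
force: [0.6, 0.2, -0.7]
width: 0.0855
grasp_force: 0.0
```

```bash
python3 look.py "[.482,-.009,.240]"
python3 - <<'E'
from h import *
s=snapshot("scene")
cv2.imwrite("pics/c3.png",cv2.resize(s["image"][140:340,80:300,::-1],(660,600)))
J=s["image"].astype(int);dk=(J.max(2)<60).astype(np.uint8)
for b in((150,182,225,266),(186,203,262,284)):
    k=np.zeros_like(dk);k[b[2]:b[3],b[0]:b[1]]=dk[b[2]:b[3],b[0]:b[1]];ys,xs=np.nonzero(k);print(ys.min(),ys.max(),xs.mean())
print(proj(s,[.526,-.2135,.114]),proj(s,[.526,-.2135,.132]))
E
```

```text
6.8667 [ 0.5267 -0.2149  0.2532] ydir -1.33 F [ 0.6  0.2 -0.7] w 0.0855 gf 0.0 q [-0.52 -0.08  1.74 -0.    1.48  0.81]
[.482,-.009,.240] tool mm [   5.7 -210.7   13. ]
239 258 164.98709677419356
264 282 193.02923976608187
(np.float64(165.84215522889184), np.float64(250.31560976030855)) (np.float64(164.5174820129168), np.float64(244.1854945487237))
```

View pics/c3.png

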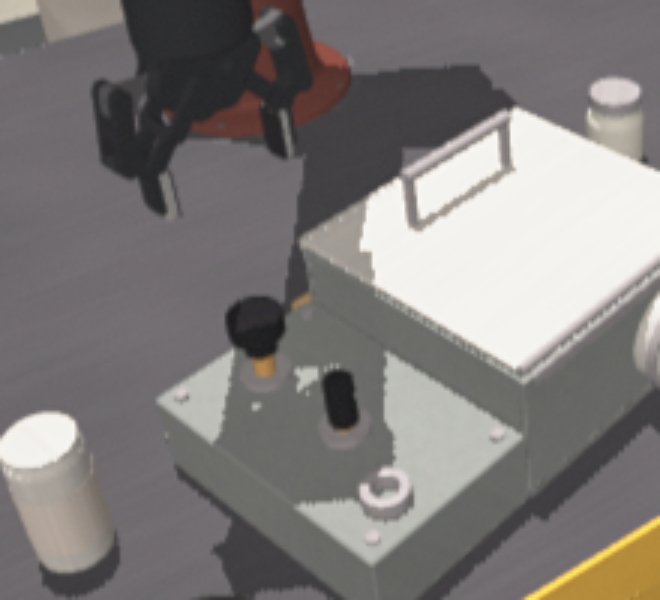

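The wide cap is up (its top moved 6 px, about 18 mm, and the amber stem shows at crop (265,368)). The slim cap (340,400) is unchanged. On to the handle.

Emit:
play_rows(
  deltas=[
    [[0,-10,0,-0.11],[1,-27,0,-0.22],[1,-46,0,-0.33],[2,-66,0,-0.44],[2,-87,0,-0.55],[3,-108,0,-0.66],[3,-130,0,-0.77],[4,-152,0,-0.88],[4,-172,0,-0.99],[5,-190,0,-1.1],[6,-204,0,-1.21],[6,-211,0,-1.32]],
  ],
)

```text
t: 7.92
tcp_pos: [0.4809, -0.0068, 0.2506]
tcp_rot: [0.708, 0.706, -0.001, -0.001]
force: [-0.2, -0.2, -0.2]
width: 0.0853
grasp_force: 0.0
```

Emit:
play_rows(
  deltas=[
    [[0,0,0,-0.1],[0,0,0,-0.2],[0,0,0,-0.25],[0,0,0,-0.25],[0,0,0,-0.25]],
  ],
)

```text
t: 8.33
tcp_pos: [0.4814, -0.0084, 0.251]
tcp_rot: [0.618, 0.786, -0.001, -0.001]
force: [-0.4, -0.1, -0.3]
width: 0.0856
grasp_force: 0.0
```

```bash
python3 look.py "[.482,-.009,.171]"
python3 - <<'E'
from h import *
s=snapshot("scene")
print([onz(s,u,v,.173).round(4) for u,v in((216,199.3),(250.7,178.3),(233.3,188.8))])
print(proj(s,[.482,-.009,.173]))
cv2.imwrite("pics/c4.png",cv2.resize(s["image"][100:280,140:340,::-1],(660,594)))
E
```

```text
8.3333 [ 0.4814 -0.0084  0.251 ] ydir 0.239 F [-0.4 -0.1 -0.3] w 0.0856 gf 0.0 q [-0.17 -0.3   1.93 -0.    1.51 -0.41]
[.482,-.009,.171] tool mm [-0.8  0.6 80. ]
[array([ 0.4965, -0.0633,  0.173 ]), array([0.4676, 0.0539, 0.173 ]), array([ 0.4825, -0.007 ,  0.173 ])]
(np.float64(232.4905450897445), np.float64(188.97309242882494))
```

View pics/c4.png

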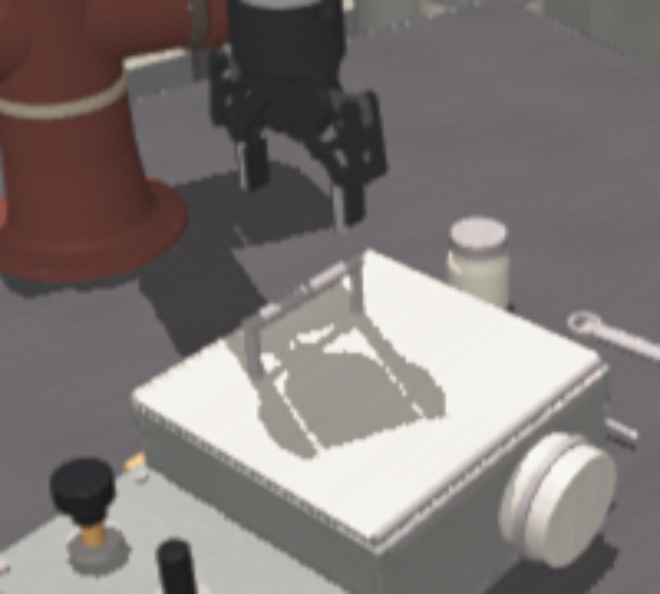

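The open gripper straddles the bar (ends at crop (252,328) and (362,262)). The two views agree on its centre to 2 mm. I'll descend and pinch.

Emit:
play_rows(
  deltas=[
    [[0,1,8,0],[0,1,18,0],[0,1,30,0],[0,1,43,0],[0,1,56,0],[0,1,67,0],[0,1,75,0],[0,1,80,0],[0,1,82,0],[0,1,82,0],[0,1,82,0]],
  ],
)

```text
t: 9.3
tcp_pos: [0.4833, -0.0083, 0.1708]
tcp_rot: [0.617, 0.787, 0.0, 0.0]
force: [-0.1, 0.2, 0.1]
width: 0.0854
grasp_force: 0.0
```

Emit:
play_rows(
  deltas=[
    [[0,0,0,0],[0,0,0,0],[0,0,0,0],[0,0,0,0],[0,0,0,0],[0,0,0,0],[0,0,0,0],[0,0,0,0],[0,0,0,0],[0,0,0,0],[0,0,0,0],[0,0,0,0]],
  ],
  gripper=0,
  grip_force=50,
)

```text
t: 10.3
tcp_pos: [0.4786, -0.0093, 0.1706]
tcp_rot: [0.617, 0.787, -0.005, -0.005]
force: [-21.1, -4.6, 13.5]
width: 0.0105
grasp_force: 48.7
```

```bash
python3 look.py
python3 - <<'E'
import numpy as np
for a in range(0,50,3):
    t=np.radians(a);r=np.hypot(180,51);b=np.arctan2(51,-180)-t
    print(a,round(r*np.cos(b)+180,1),round(r*np.sin(b)-51,1),end="; ")
E
```

```text
10.3 [ 0.4786 -0.0093  0.1706] ydir 0.24 F [-21.1  -4.6  13.5] w 0.0105 gf 48.73647093772888 q [-0.17 -0.24  2.02 -0.01  1.38 -0.41]
0 0.0 0.0; 3 2.9 9.4; 6 6.3 18.5; 9 10.2 27.5; 12 14.5 36.3; 15 19.3 44.8; 18 24.6 53.1; 21 30.2 61.1; 24 36.3 68.8; 27 42.8 76.2; 30 49.6 83.2; 33 56.8 89.8; 36 64.4 96.1; 39 72.2 101.9; 42 80.4 107.3; 45 88.8 112.3; 48 97.5 116.9;
```

The side force of -21 N in x means the bar sits about 5 mm nearer than my target. I'll correct that, then follow the arc.

Emit:
play_rows(
  deltas=[
    [[0,-2,0,0],[0,-4,-1,0],[0,-5,-1,0],[0,-5,-1,0],[0,-5,-1,0]],
  ],
)

```text
t: 10.72
tcp_pos: [0.4784, -0.0094, 0.1708]
tcp_rot: [0.617, 0.787, 0.0, 0.0]
force: [4.5, -0.2, -5.4]
width: 0.0108
grasp_force: 48.8
```

Emit:
play_rows(
  deltas=[
    [[0,1,-3,0],[0,2,-6,0],[0,3,-9,0],[0,5,-14,0],[0,6,-18,0],[0,8,-23,0],[0,10,-27,0],[0,12,-32,0],[0,14,-36,0],[0,14,-36,0],[0,14,-36,0]],
  ],
)

```text
t: 11.63
tcp_pos: [0.4921, -0.006, 0.2074]
tcp_rot: [0.617, 0.787, 0.0, 0.0]
force: [5.3, -1.2, -7.1]
width: 0.0105
grasp_force: 48.6
```

```bash
python3 look.py
```

```text
11.6333 [ 0.4921 -0.006   0.2074] ydir 0.24 F [ 5.3 -1.2 -7.1] w 0.0105 gf 48.64578187465668 q [-0.16 -0.25  1.96  0.    1.43 -0.4 ]
```

Emit:
play_rows(
  deltas=[
    [[0,2,-4,0],[0,5,-9,0],[0,7,-13,0],[0,10,-17,0],[0,13,-21,0],[0,16,-25,0],[0,19,-29,0],[0,22,-33,0],[0,25,-36,0],[0,28,-40,0],[0,32,-43,0],[0,35,-47,0]],
  ],
)

```text
t: 12.63
tcp_pos: [0.5254, 0.0022, 0.2554]
tcp_rot: [0.617, 0.787, -0.001, -0.001]
force: [-3.6, -2.7, -1.9]
width: 0.0099
grasp_force: 48.5
```

Emit:
play_rows(
  deltas=[
    [[0,4,-4,0],[0,7,-7,0],[0,11,-10,0],[0,15,-13,0],[0,19,-16,0],[0,23,-19,0],[0,27,-22,0],[0,31,-24,0],[0,31,-24,0],[0,31,-24,0],[0,31,-24,0]],
  ],
)

```text
t: 13.55
tcp_pos: [0.5561, 0.0098, 0.2819]
tcp_rot: [0.617, 0.787, 0.0, 0.001]
force: [-8.1, -0.6, 6.7]
width: 0.0102
grasp_force: 49.6
```

```bash
cat > ang.py <<'E'
from h import *
o=observe();p=np.array(o["tcp_pos"])
c=np.array([.4784,-.0094,.1708]);y=.242
dx=((p-c)[:2]@[np.cos(y),np.sin(y)])*1e3;dz=(p-c)[2]*1e3
b0=np.degrees(np.arctan2(51,180));print(dx,dz,"ang",np.degrees(np.arctan2(51+dz,180-dx))-b0,"r",np.hypot(51+dz,180-dx),np.hypot(51,180))
E
python3 look.py;python3 ang.py
```

```text
13.55 [0.5561 0.0098 0.2819] ydir 0.24 F [-8.1 -0.6  6.7] w 0.0102 gf 49.552574157714844 q [-0.12 -0.13  1.74  0.    1.54 -0.36]
80.03226531250819 111.05829619557267 ang 42.5119140255126 r 190.41123744243856 187.0855419320264
```

Emit:
play_rows(
  deltas=[
    [[0,3,-1,0],[0,6,-2,0],[0,8,-3,0],[0,8,-3,0],[0,8,-3,0],[0,8,-3,0],[0,8,-3,0]],
  ],
)

```text
t: 14.13
tcp_pos: [0.5642, 0.0117, 0.2864]
tcp_rot: [0.617, 0.787, 0.001, 0.001]
force: [-10.3, -0.3, 11.7]
width: 0.0103
grasp_force: 50.9
```

```bash
python3 look.py;python3 ang.py
python3 - <<'E'
from h import *
s=snapshot("scene");t=snapshot("top")
# predicted front edge / bar at 45 deg
o=np.array([.549,.008]);y=.242;c,sn=np.cos(y),np.sin(y)
def w(x,yy,z):return [o[0]+c*x-sn*yy-.002,o[1]+sn*x+c*yy,z]
im=s["image"][:,:,::-1].copy()
im=cv2.resize(im[80:300,130:350],(594,594),interpolation=2)
for a,col in((40,(255,0,0)),(45,(0,0,255)),(50,(0,200,0))):
    th=np.radians(a)
    for yy in(-.128,.128):
        x=.110-.227*np.cos(th)+.006*np.sin(th); z=.122+.227*np.sin(th)+.006*np.cos(th)
        u,v=proj(s,w(x,yy,z));cv2.circle(im,(int((u-130)*2.7),int((v-80)*2.7)),3,col,-1)
cv2.imwrite("pics/c5.png",im)
E
```

```text
14.1333 [0.5642 0.0117 0.2864] ydir 0.24 F [-10.3  -0.3  11.7] w 0.0103 gf 50.860217213630676 q [-0.11 -0.11  1.71  0.    1.54 -0.35]
88.40160870169231 115.57099781411462 ang 45.37414740133404 r 190.09514091956075 187.0855419320264
```

View pics/c5.png

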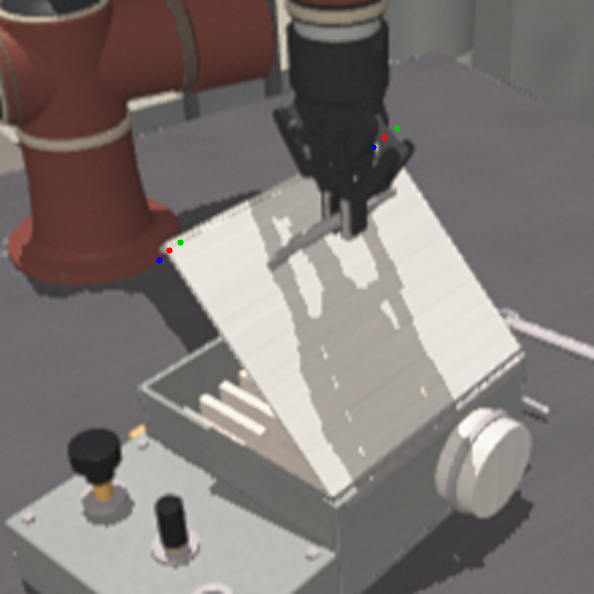

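The flap corner (165,247) falls on the 45° marker, the bar is pinched and the wide cap is still up. I'll ease the radial load slightly and settle.

Emit:
play_rows(
  deltas=[
    [[0,-0.5,-1,0],[0,-1,-2,0],[0,-1,-2,0],[0,-1,-2,0],[0,-1,-2,0],[0,-1,-2,0],[0,-1,-2,0],[0,-1,-2,0]],
  ],
)

```text
t: 14.9
tcp_pos: [0.563, 0.0115, 0.2857]
tcp_rot: [0.617, 0.787, 0.001, 0.001]
force: [-6.1, -0.3, 7.2]
width: 0.0102
grasp_force: 50.4
```

```bash
python3 look.py;python3 ang.py
python3 - <<'E'
from h import *
o=observe();print(np.abs(o["qvel"]).max());print(job_done())
E
```

```text
14.9 [0.563  0.0115 0.2857] ydir 0.24 F [-6.1 -0.3  7.2] w 0.0102 gf 50.41898488998413 q [-0.11 -0.12  1.72  0.    1.54 -0.35]
87.13292202238122 114.88398304999092 ang 44.93933005484066 r 190.10994188792654 187.0855419320264
0.002666307442265385
the job is handed in; nothing more can be done
None
```

The job is handed in at 14.9 s: the wide bleed cap is up at its stop, the slim cap is still pushed in, and the gripper is holding the flap still at about 45° (44.9° worked out from the arm's position).

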